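# Seat the hinge drilling template on its jig pins

### The job

The plywood drilling template is riding on top of the two locating pins of the jig. Without picking it up, push it sideways across the jig bed with your fingertips until both its small holes drop over the pins and it lies flat on the bed, then take your hand away. Do not lift or tip up the template, push it gently, and leave the glue bottle, tin, tape roll and screwdriver where they are.

Things in the scene. Friction and masses are not known exactly. Their poses are not given: they have to be found in the camera images.
- bed: The drilling jig, fixed to the bench: a white board 200 mm (x) by 400 mm (y), 18 mm thick, with an aluminium fence 30 mm thick, 25 mm high along its whole far (+x) edge, near face at x = +70 mm, and two upright steel pins. Origin: centre of the underside, on the bench; x points towards the fence, away from the robot, z up.
- pin0 (a point): Foot of the left pin, on the board's top face, at (39, 55, 18) mm in the jig's frame. The pin is 10 mm in diameter and 9 mm tall; its top 3 mm taper to 6 mm across.
- pin1 (a point): Foot of the right pin, at (39, -55, 18) mm in the jig's frame; same shape as the other.
- template: Loose plywood plate, 130 mm (x) by 240 mm (y), 10 mm thick, about 0.25 kg, with two small holes near its far edge and a 35 mm one at (-20, 0) mm, of no use here. Origin: centre of its underside; x towards the fence. It starts tilted 5 degrees, near edge on the board, far part on the pin tops, slightly askew, up to 20 mm off the fence and 25 to 60 mm too far left or right along it.
- hole0 (a point): Centre of the left small hole at the plate's underside, at (35, 55, 0) mm in the template's frame; through hole 15 mm across (2.5 mm play all round the pin). It belongs over the left pin. Slid along, the plate drops by itself as soon as both holes are over the pins; seated, its origin is at (4, 0, 18) mm in the jig's frame.
- hole1 (a point): Centre of the right small hole, at (35, -55, 0) mm in the template's frame; same size, belongs over the right pin. With the plate's far edge square against the fence both holes are in line with the pins to 1 mm, so that it need only be slid along the fence.
- glue: Bystander: yellow glue bottle, 56 mm across, 150 mm tall, standing beyond the fence. Origin: centre of its underside.
- tin: Bystander: open steel tin, 72 mm across, 70 mm tall, standing beyond the fence. Origin: centre of its underside.
- tape: Bystander: roll of paper tape lying flat, 90 mm across, 24 mm high, off the jig's left end. Origin: centre of its underside.
- driver: Bystander: screwdriver with black handle, 190 mm long, lying off the jig's right end, roughly along the jig's x. Origin: under its middle.

How it is judged:
By the outcome, as a careful person would: the job done as asked, in the order asked, and still so for the second after the job is handed in, with the robot touching nothing.
It also fails if it takes over 51 s, if anything falls off the work surface, if the arm or the gripper's body presses on something with over 40 N, if the wrist force passes 120 N, or if a joint passes its speed limit or range.

### The arm

A 6-joint arm with a two-finger parallel gripper is mounted at the origin on the work surface. World frame = base frame: x ahead of the robot, y to its left, z up, the work surface at z = 0. Lengths are in mm, angles in degrees, forces in N, time in s.
With the tool pointing down it reaches from about 325 to 925 mm from the base axis. Payload 3.1 kg.
Tool frame: the origin (TCP) lies at the very end of the fingers, on their centre line; the grasp point (between the pads) lies grasp_offset behind it (grasp_offset is the distance from the TCP to the grasp point, in mm); z points along the fingers, y is the line along which they close (so a half turn about z gives the same grasp; the last joint's range is limited). The gripper opens to 85 mm and grips with 20 to 120 N. Pads are 22 mm wide; open, the fingers measure 114 mm over their backs; the gripper's body (76 mm by 85 mm) begins 54 mm behind the grasp point. The pads swing forward as they close: fully open they stand 13 mm farther back than shut.
Start: joints at [-71.975, 12.427, 92.441, -0, 75.132, -6.429], TCP at [258.747, -568.937, 231.3] pointing down, gripper open.
Joint ranges: [-157.48, 157.48], [-44.54, 120.13], [17.64, 146.25], [-64.5, 244.5], [7.68, 150.69], [-147.95, 147.95]. Speed limits (degrees/s): [159.86, 159.86, 180, 180, 180, 180].

### API

Orientations are given as [roll, pitch, yaw] about the fixed x, y, z axes, in that order (R = Rz(yaw) Ry(pitch) Rx(roll)).
In Python, from station import * gives the robot as it stands. Calls block until the motion is done:
- goto(position, orientation): joint-space move of the TCP to a pose.
- move_l(position, attitude=None, speed=150): straight line of the TCP; attitude=None keeps the orientation; speed is the mean speed in mm/s.
- move_j(angles): joint-space move.
- grip(opening, squeeze=None): finger opening in mm; squeeze is the grip in N (None keeps the last); returns when the fingers have stopped.
- wait(seconds).
- solve_ik(position, orientation): joint angles nearest the present ones, or None.
- get_obs(): the state.
- get_image(name): name is "scene" or "top"; returns the picture (400x640x3 uint8, red, green, blue); there is no depth.
- get_calibration(name): a dict with "fx", "fy", "cx", "cy" (pixels), "R" (3x3) and "t" (3): a world point X has camera coordinates R X + t. Camera axes: x right, y down, z forward; pixel columns grow to the right and rows downward; lengths in mm; the calibration is good to about 2 mm. A picture is of the moment at which its call begins. get_calibration takes no time and is no camera call.
A pose or a line that the arm cannot do raises Unreachable and nothing moves.
- sign_off(): hands the job in; it is judged then, once.
Trained networks look in the newest picture that a camera, given by its name, has taken for a name from the list of things; names that differ only in an ending like _2 or _b are one class to them, and where a whole thing is asked for, a point or a joint stands for the part that bears it (a point fixed in the world has none). Each returns a list of dicts, best first, with "score" (0 to 1); they miss things now and then, are a little off and sometimes report something else, mostly with a low value. They report only what shows in the picture. A call takes as long as a camera call.
- spot_in(name, camera): "extent" ([centre column, centre row, width, height] in pixels, round what is visible of it).
- regions_of(name, camera): "region" (400x640 bool, what is visible of it) and "extent" ([centre column, centre row, width, height] in pixels, round what is visible of it).
The state is a dict: "t": time; "joint_pos": joint angles; "qvel": joint speeds; "effort": joint torques, N m; "tcp_pos": TCP position; "ee_rot": TCP orientation; "wrist_force": force on the tool from outside, world axes, zero at the start; "moment": the same for the moment, N m; "grip_width": finger opening in mm; "grip_force": force on a finger pad.
Only numpy, scipy, OpenCV 4.12 (cv2) and the standard library are available. Lean on these libraries where they do the work, as an engineer would, in place of code of your own. Each camera call takes 0.05 s, during which the arm holds its last target. There are 200 camera calls.

## Working session

There is one attempt and no reset: what is moved stays moved. The work goes in short steps, each a Python script; the robot and the scene stay as the last script left them, time stands still between calls to the robot, and variables do not carry over. Pictures are saved under pics/ and viewed, at most 10 in all, crops included, and the job is handed in when it is done.

```bash
mkdir -p pics; ls; python3 - <<'E'
from station import *
import cv2,numpy as np
for c in("top","scene"):
    im=get_image(c); cv2.imwrite(f"pics/{c}0.png",im[:,:,::-1])
    k=get_calibration(c); print(c,k)
    for n in("bed","template","pin0","pin1","hole0","hole1","tape","driver","glue","tin"):
        print(n,[(round(d["score"],2),np.round(d["extent"],1).tolist()) for d in spot_in(n,c)[:3]])
print(get_obs())
E
```

```text
pics
top {'fx': 456.8759902137634, 'fy': 456.8759902137634, 'cx': 322.6567034733304, 'cy': 198.74577423012812, 'R': array([[ 0.0033995 , -0.99989426,  0.01413914],
       [-0.98203921, -0.00600545, -0.18858136],
       [ 0.18864633, -0.01324411, -0.98195578]]), 't': array([  30.39198884,  622.30081658, 1164.19050521])}
bed [(0.82, [337.4, 232.9, 150.5, 80.1])]
template [(0.59, [356.0, 236.7, 92.8, 54.7])]
pin0 [(0.73, [335.6, 232.2, 150.1, 80.2]), (0.24, [444.9, 246.4, 10.5, 69.7])]
pin1 [(0.73, [335.6, 232.2, 150.1, 80.2]), (0.24, [444.9, 246.4, 10.5, 69.7])]
hole0 [(0.69, [353.1, 237.4, 90.5, 54.4])]
hole1 [(0.69, [353.1, 237.4, 90.5, 54.4])]
tape [(0.96, [230.8, 211.9, 32.9, 35.4]), (0.59, [357.7, 236.7, 92.8, 53.6])]
driver [(0.86, [445.4, 256.4, 7.9, 46.2])]
glue [(0.87, [311.2, 172.8, 22.8, 24.3])]
tin [(0.82, [385.0, 176.5, 25.3, 29.4])]
scene {'fx': 400.2375086439576, 'fy': 400.2375086439576, 'cx': 315.9257358487028, 'cy': 197.7876622476368, 'R': array([[ 0.17809152,  0.98396023,  0.01027991],
       [ 0.82959457, -0.14451742, -0.53933993],
       [-0.52920342,  0.10458003, -
[... 593 characters left out ...]
1, 245.0, 36.5, 37.3])]
{'t': 1.1, 'joint_pos': array([-7.19746538e+01,  1.24263088e+01,  9.24397128e+01,  3.35981374e-04,
        7.51280875e+01, -6.42751175e+00]), 'qvel': array([ 0.01370508, -0.1048388 ,  0.10365519, -0.09475693,  0.03434462,
        0.11764808]), 'effort': array([-2.74002423e-04, -3.96896660e+01, -3.04261422e+01, -1.55112998e-04,
        7.33293309e-04,  5.44086749e-07]), 'tcp_pos': array([ 258.76162369, -568.96691108,  231.32452916]), 'ee_rot': array([1.79994110e+02, 3.36775921e-04, 2.44527717e+01]), 'wrist_force': array([ 0.25011198,  0.20876121, -0.11832556]), 'moment': array([-0.01928742,  0.04401766, -0.04105965]), 'grip_force': 0.0, 'grip_width': 85.38197869691867}
```

```bash
python3 - <<'E'
import cv2
a=cv2.imread("pics/top0.png")[150:300,200:470]
b=cv2.imread("pics/scene0.png")[120:280,150:450]
cv2.imwrite("pics/topc.png",cv2.resize(a,(800,444),interpolation=cv2.INTER_CUBIC))
cv2.imwrite("pics/scenec.png",cv2.resize(b,(800,427),interpolation=cv2.INTER_CUBIC))
E
```

```text
(no output)
```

View pics/topc.png

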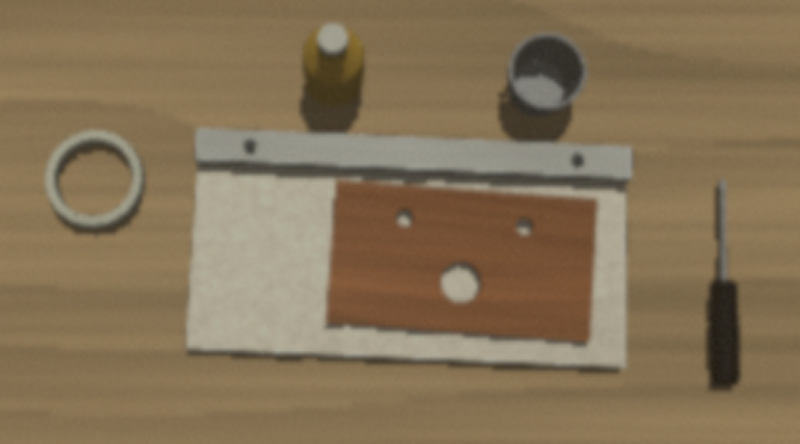

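View pics/scenec.png

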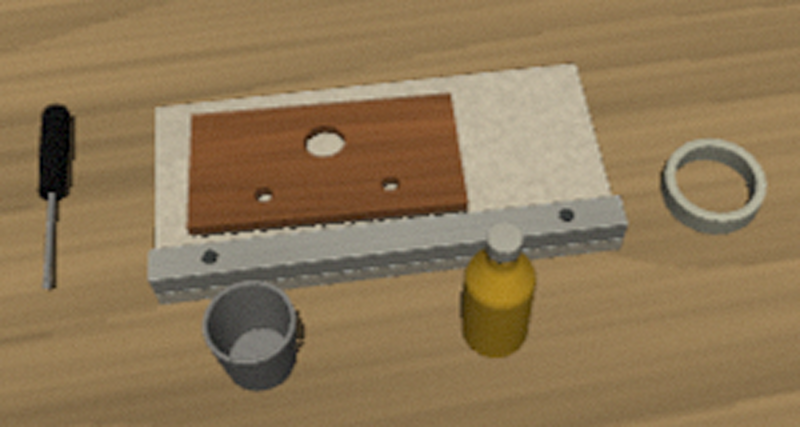

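The top view shows the bed level, with yaw about -2°. The plate is off to the right (-y), at crop corners (337,181), (597,199), (588,344) and (328,326). The driver and tape are well clear of it. Next I'll fit the poses from the corners in both views.

```bash
cat > h.py <<'E'
from station import *
import numpy as np, cv2
from scipy.optimize import least_squares
from scipy.spatial.transform import Rotation as Ro
def proj(c,X):
    k=get_calibration(c); q=X@np.array(k["R"]).T+k["t"]
    return np.c_[k["fx"]*q[:,0]/q[:,2]+k["cx"], k["fy"]*q[:,1]/q[:,2]+k["cy"]]
def fit(obs,tilt,z,x0):
    # obs: list (cam, Nx3 model, Nx2 px); returns x,y,yaw
    def r(p):
        M=(Ro.from_euler('z',p[2],degrees=True)*Ro.from_euler('y',-tilt,degrees=True)).as_matrix()
        return np.concatenate([(proj(c,m@M.T+[p[0],p[1],z])-u).ravel() for c,m,u in obs])
    s=least_squares(r,x0,loss='soft_l1'); return s.x,np.round(r(s.x),1)
def rel(bed,p):
    t=np.radians(bed[2]);d=np.array(p[:2])-bed[:2]
    return np.array([np.cos(t)*d[0]+np.sin(t)*d[1],-np.sin(t)*d[0]+np.cos(t)*d[1],p[2]-bed[2]])
E
python3 - <<'E'
from h import *
T=lambda L:np.array(L)*270/800+[200-.33,150-.33]
S=lambda L:np.array(L)*300/800+[150-.3,120-.3]
for ft in (25,43):
    bm=np.array([[-100,200,18],[-100,-200,18],[100,200,ft],[100,-200,ft],[70,200,ft],[70,-200,ft]],float)
    b,r=fit([("top",bm,T([[187,351],[626,368],[197,128],[632,147],[196,163],[631,179]])),
             ("scene",bm,S([[576,66],[155,107],[627,218],[156,278],[612,199],[150,250]]))],0,0,[600,-30,-2])
    print(ft,b,r.reshape(-1,2).tolist())
# template: model from top-face points, origin lifted: near underside edge at z=18
tm=np.array([[65,120,10],[65,-120,10],[-65,-120,10],[-65,120,10],[35,55,10],[35,-55,10],[-20,0,10]],float)
t,r=fit([("top",tm,T([[337,181],[597,199],[588,342],[328,325],[404,217],[524,226],[460,284]])),
         ("scene",tm,S([[467,208],[189,231],[190,115],[451,95],[391,183],[264,194],[324,143]]))],5,18+65*np.sin(np.radians(5)),[600,-60,-2])
print(t,r.reshape(-1,2).tolist()); print("rel",rel(b,t))
E
```

```text
25 [532.67199468  -8.82182137  -2.04678893] [[-0.6, -0.2], [-0.1, 0.0], [0.4, 1.6], [-1.5, 1.1], [0.0, 0.5], [-1.2, 1.1], [-0.7, -1.9], [-0.4, -0.7], [-1.3, 5.5], [-1.6, 4.2], [1.3, 1.7], [0.7, 3.0]]
43 [533.09066353  -8.71430598  -2.00095819] [[-0.6, -0.3], [-0.2, -0.2], [-0.4, 0.2], [-0.2, -0.3], [-0.8, -0.8], [0.1, -0.2], [-0.7, -1.9], [-0.4, -0.6], [0.0, 1.4], [-3.4, 0.4], [2.6, -2.5], [-1.0, -0.9]]
[523.57528541 -55.64380039  -3.79046789] [[-0.7, -0.9], [-0.0, -0.7], [0.4, -0.7], [-1.2, -1.3], [-0.1, -0.3], [0.0, -0.5], [0.0, -1.1], [0.5, -2.2], [-1.3, -1.3], [0.1, -0.3], [-0.2, -0.9], [-0.4, -0.5], [-0.5, -0.4], [-0.1, -1.2]]
rel [ -7.87097597 -47.23311978  -1.7895097 ]
```

Fit: the fence top is at z=43. In the jig frame the plate sits at (-8, -47) mm with -1.8° yaw. I'll square it to the fence first, pushing the near edge with force monitoring.

```bash
cat >> h.py <<'E'
BED=np.array([533.1,-8.7,-2.0])
def W(x,y,z):
    t=np.radians(BED[2]); return [BED[0]+np.cos(t)*x-np.sin(t)*y, BED[1]+np.sin(t)*x+np.cos(t)*y, z]
def ff():
    """wrist force in the jig frame"""
    f=get_obs()["wrist_force"];t=np.radians(BED[2])
    return np.array([np.cos(t)*f[0]+np.sin(t)*f[1],-np.sin(t)*f[0]+np.cos(t)*f[1],f[2]])
def push(a,b,z,step,lim,speed=25):
    """push a->b (jig xy) in steps until the force against the motion exceeds lim; returns last xy"""
    a,b=np.array(a,float),np.array(b,float);L=np.linalg.norm(b-a);u=(b-a)/L
    f0=ff();log=[]
    for s in np.append(np.arange(step,L,step),L):
        p=a+u*s; move_l(W(*p,z),speed=speed)
        d=ff()-f0; log.append([round(float(s),1),round(float(-d[:2]@u),1),round(float(d[2]),1)])
        if -d[:2]@u>lim or abs(d[2])>15: break
    print(log); return p
E
python3 - <<'E'
from h import *
grip(0)
x0=-73-11-10; y0=-47-20
goto(W(x0,y0,120),[180,0,-2]); move_l(W(x0,y0,21.5),speed=200)
print(get_obs()["t"],get_obs()["tcp_pos"],W(x0,y0,21.5))
p=push([x0,y0],[x0+26,y0],21.5,1,8)
print(p,get_obs()["t"])
im=get_image("top"); cv2.imwrite("pics/t1.png",cv2.resize(im[150:300,200:470,::-1],(800,444),interpolation=cv2.INTER_CUBIC))
E
```

```text
4.4583 [437.19016205 -72.89796276  21.50210092] [np.float64(436.81899598113745), np.float64(-72.37863272024433), 21.5]
[[1.0, 0.2, 0.4], [2.0, 1.3, -0.2], [3.0, 0.4, 0.1], [4.0, 0.5, -0.0], [5.0, 0.7, 0.4], [6.0, 0.2, 0.0], [7.0, 1.4, 0.5], [8.0, 1.1, 0.1], [9.0, 0.1, 0.1], [10.0, 2.6, 0.6], [11.0, 2.4, 1.0], [12.0, 1.1, 0.2], [13.0, 1.7, -0.7], [14.0, 1.3, -0.1], [15.0, 1.5, -0.2], [16.0, 1.7, 0.1], [17.0, 1.5, -0.4], [18.0, 1.9, 0.1], [19.0, 1.4, -0.7], [20.0, 2.3, -0.4], [21.0, 2.9, -1.3], [22.0, 1.8, -1.3], [23.0, 2.1, -0.6], [24.0, 2.4, 0.1], [25.0, 4.3, 2.7], [26.0, 7.5, 4.9]]
[-68. -67.] 10.9583
```

```bash
python3 - <<'E'
from h import *
move_l(W(-85,-67,21.5),speed=100); move_l(W(-85,-67,90),speed=300)
y0=-190
goto(W(0,y0,90),[180,0,88]); move_l(W(0,y0,21.5),speed=200)
p=push([0,y0],[0,y0+40],21.5,2,8,30)
print(p,get_obs()["t"])
im=get_image("top"); cv2.imwrite("pics/t2.png",cv2.resize(im[150:300,200:470,::-1],(800,444),interpolation=cv2.INTER_CUBIC))
E
```

```text
[[2.0, -1.0, -1.2], [4.0, -0.5, -1.4], [6.0, -1.0, -0.7], [8.0, 0.4, 0.1], [10.0, 0.4, 0.1], [12.0, 0.2, 0.2], [14.0, -0.9, -0.6], [16.0, 0.4, -0.1], [18.0, 0.9, -0.1], [20.0, 0.6, -0.1], [22.0, 0.3, -0.5], [24.0, -0.2, -1.1], [26.0, -0.1, 0.3], [28.0, 1.2, -0.3], [30.0, 0.3, 0.4], [32.0, 1.0, 0.6], [34.0, 1.3, -0.4], [36.0, 0.7, -0.2], [38.0, 1.2, 0.4], [40.0, 0.9, -0.1]]
[   0. -150.] 18.725
```

View pics/t2.png

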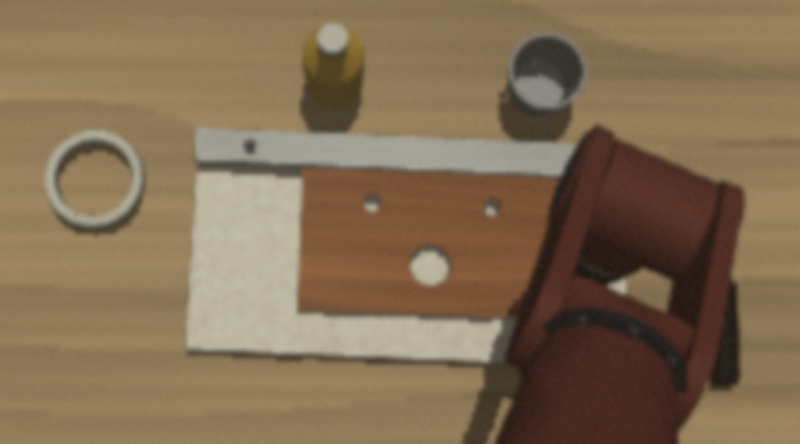

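The plate has moved about 30 mm and is still square to the fence (holes at crop (372,203) and (492,208), slope about equal to the bed's). I estimate 19 mm to go, so I'll continue until the force jumps.

```bash
python3 - <<'E'
from h import *
p=push([0,-150],[0,-136],21.5,2,5,30)
if p[1]>-136.5: p=push(p,[0,-126],21.5,.7,4,25)
print(p,get_obs()["t"])
move_l(W(0,p[1]-12,21.5),speed=100); move_l(W(0,p[1]-25,90),speed=300)
goto(W(-60,-300,200),[180,0,88])
print(get_obs()["t"])
for c,s in(("top",(150,300,200,470)),("scene",(120,280,150,450))):
    im=get_image(c)[s[0]:s[1],s[2]:s[3],::-1]; cv2.imwrite(f"pics/{c}3.png",cv2.resize(im,(800,int(800*im.shape[0]/im.shape[1])),interpolation=cv2.INTER_CUBIC))
E
```

```text
[[2.0, 0.8, -0.4], [4.0, 0.9, 0.0], [6.0, -0.1, 0.3], [8.0, -0.1, 0.3], [10.0, 0.5, -1.0], [12.0, 0.6, -0.5], [14.0, -0.3, -0.7]]
[[0.7, 1.2, -0.5], [1.4, -0.6, 0.9], [2.1, 0.1, -0.0], [2.8, 0.7, -0.1], [3.5, 2.2, 0.4], [4.2, 2.5, 0.3], [4.9, 1.4, 0.3], [5.6, 0.8, 0.2], [6.3, 1.4, 0.1], [7.0, 1.3, -0.1], [7.7, 2.1, 0.4], [8.4, 5.7, 0.9]]
[   0.  -127.6] 23.525
24.9667
```

View pics/top3.png

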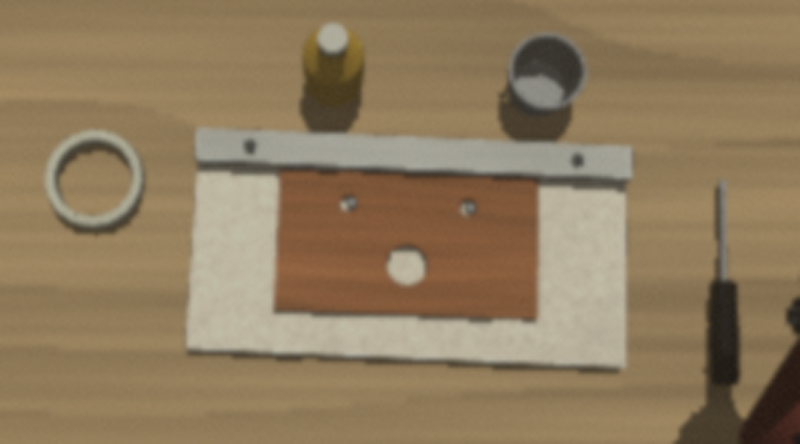

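View pics/scene3.png

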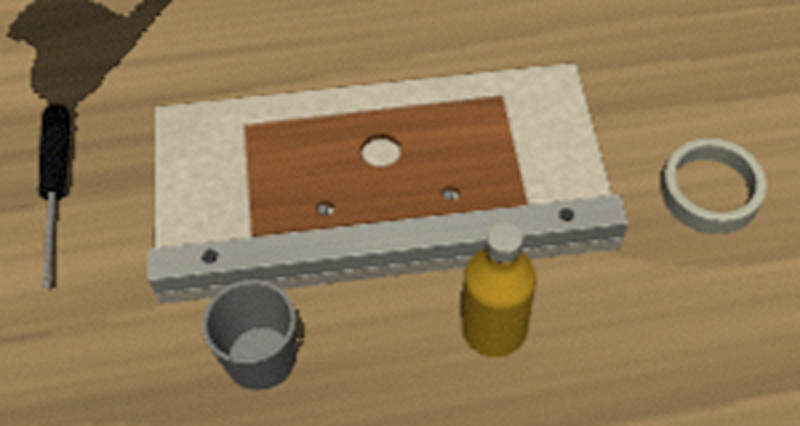

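Grey pins show in both holes: top (349,203) and (468,208), scene (325,208) and (450,193). In the scene view the fence now hides the plate's far edge. I'll compare a flat fit against a tilted one.

```bash
python3 - <<'E'
from h import *
T=lambda L:np.array(L)*270/800+[200-.33,150-.33]
S=lambda L:np.array(L)*300/800+[150-.3,120-.3]
tm=np.array([[65,120,10],[65,-120,10],[-65,-120,10],[-65,120,10],[35,55,10],[35,-55,10],[-20,0,10]],float)
for tilt in(0,2,5):
    t,r=fit([("top",tm,T([[280,171],[538,180],[536,319],[275,312],[349,203],[468,208],[406,266]])),
         ("scene",tm[2:],S([[246,126],[503,97],[450,193],[325,208],[381,151]]))],tilt,18+65*np.sin(np.radians(tilt)),[530,-10,-2])
    print(tilt,t,rel(BED,t),(r**2).sum(),r.reshape(-1,2).tolist())
# hole centres predicted seated vs 5deg tilted
E
```

```text
0 [537.76734827  -6.07263475  -1.74452687] [4.57281132 2.78865284 0.25547313] 9.13 [[-0.4, -1.0], [0.1, -0.9], [0.3, -0.1], [-0.9, -0.9], [-0.3, -0.1], [-0.2, -0.4], [0.0, -0.5], [-1.0, -1.0], [-0.1, -0.9], [-0.0, -0.6], [-0.2, -0.6], [-0.3, -1.1]]
2 [538.18671008  -6.01301324  -1.71794111] [4.98983691 2.86287355 0.28205889] 15.080000000000002 [[-0.5, -1.3], [0.3, -1.2], [0.3, -0.2], [-1.0, -0.9], [-0.4, -0.3], [-0.1, -0.6], [0.0, -0.6], [-1.0, -0.9], [-0.1, -0.9], [0.0, -1.4], [-0.3, -1.4], [-0.3, -1.4]]
5 [538.45702665  -5.87473248  -1.65687157] [5.25516288 3.01050398 0.34312843] 30.909999999999997 [[-0.7, -1.5], [0.6, -1.5], [0.3, -0.2], [-1.0, -0.8], [-0.4, -0.4], [0.0, -0.7], [0.0, -0.6], [-1.0, -0.9], [-0.1, -1.0], [0.1, -2.8], [-0.4, -2.7], [-0.3, -2.1]]
```

The flat fit is clearly best, and the force stop matches the plate reaching the pin's play limit. It is seated, so I'm handing in.

```bash
python3 -c "
from station import *
print(get_obs()['wrist_force'],get_obs()['t']);print(sign_off())"
```

```text
[ 0.08841359  0.70838515 -0.68359268] 25.0667
the job is handed in; nothing more can be done
None
```

The template was slid along the fence and dropped over both pins, the camera fit shows it lying flat, the hand is clear, and the job was handed in at about 25 s of the 51 s limit.

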